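# Prop out the hanging scale and weigh the caddy

### The job

Swing the hanging scale's folding stabiliser leg out until it meets its stop, then hang the stock caddy on the sprung hook by the slot in its handle board. Let the load down gently so that the hook does not bang down to the bottom of its travel, and leave the caddy hanging free and still; do not tip the stand or drag it away, and do not disturb the other things.

Things in the scene. Friction and masses are not known exactly. Their poses are not given: they have to be found in the camera images.
- stand: Loose scale stand, 3 kg. Origin on the table on the mast's axis; +z up; its hook side is -x. Dark steel base plate 80 (x, from -30 to +50) by 140 (y) by 14 mm high; aluminium mast 20 x 24 mm at the origin, top at 246 mm. Without the leg out the stand rocks easily; it can slide if pushed hard.
- leg (a joint): Swing of the stabiliser leg about a vertical pivot, rad. 0 = folded: it points to the stand's +y, sideways out past the base. It grows anticlockwise seen from above, towards the stand's -x; the stop is at 1.57, the leg then square to the base, 60 mm to the +y side of the hook's line. Starts at 0 to 0.3; light friction (under 1 N at the foot); stays where left.
- leg_pivot (a point): The leg's vertical pivot axis, 18 mm above the table; at (-35, 60) mm in the stand's frame. It does not move in the stand.
- leg_end (a point): Outer end of the straight part of the leg, 18 mm above the table, 150 mm from the pivot: up to here the leg is a straight steel flat bar on edge, 8 mm thick, from 5 to 31 mm above the table. From here the same bar turns square for 65 mm (folded: to the stand's -x; swung out: under the hook) to an upright black rubber foot, 22 mm in diameter, 37 mm high.
- hook (a joint): Dip of the sprung hook below its rest height, m: 0 = unloaded, 0.06 = bottom stop. It starts to dip at about 0.7 N, then 250 N/m, lightly damped; the caddy's weight dips it by about 18 to 28 mm.
- hook_seat (a point): Where the slot's top edge should rest: top of the hook's 8 mm round bar in its 30 mm long trough; moves with the hook. Unloaded it is 205 mm up; 121 mm from the mast towards the stand's -x. The upturned tip ends 37 mm farther out, its top 16 mm above the seat; on the mast's side the bar rises 10 mm, from 15 to 29 mm inward, then runs level to the mast. Nothing is above the hook.
- caddy: Loose aluminium tray of small cartons, 70 (x) x 110 (y) x 45 mm high, 0.55 to 0.75 kg, a plywood handle board upright across its middle. Origin: centre of its underside, z up. The board is 10 mm thick (x), 86 mm wide (y); its slot is 50 mm wide, 60 to 115 mm above the underside; the solid part above, to grip across its thickness, ends at 170 mm. May hang either way round.
- slot_top (a point): Middle of the slot's top edge: in the caddy's frame (0, 0, 115) mm.
- funnel: Bystander: beige plastic funnel standing mouth down, 90 mm across, 100 mm high; origin at the centre of its underside.
- carton: Bystander: white carton, 75 x 130 x 60 mm high; origin at the centre of its underside.
- jar: Bystander: white round jar, 64 mm across, 85 mm high; origin at the centre of its underside.
There are look-alikes about, which are no part of the job. Leave any black or yellow look-alike of the caddy alone.

How it is judged:
By the outcome, as a careful person would: the job done as asked, in the order asked, and still so for the second after the job is handed in, with the robot touching nothing.
It also fails if it takes over 72 s, if anything falls off the work surface, if the arm or the gripper's body presses on something with over 40 N, if the wrist force passes 120 N, or if a joint passes its speed limit or range.

### The arm

A 6-joint arm with a two-finger parallel gripper is mounted at the origin on the work surface. World frame = base frame: x ahead of the robot, y to its left, z up, the work surface at z = 0. Lengths are in m, angles in rad, forces in N, time in s.
With the tool pointing down it reaches from about 0.425 to 0.95 m from the base axis. Payload 14.7 kg.
Tool frame: the origin (TCP) lies at the very end of the fingers, on their centre line; the grasp point (between the pads) lies 19 mm behind it; z points along the fingers, y is the direction in which the jaws open and shut (so a half turn about z gives the same grasp; the last joint's range is limited). The gripper opens to 85 mm and grips with 20 to 120 N. Pads are 22 mm wide; open, the fingers measure 114 mm over their backs; the gripper's body (76 mm by 85 mm) begins 54 mm behind the grasp point. The pads swing forward as they close: fully open they stand 13 mm farther back than shut.
Start: joints at [-1.279, 0.48, 1.596, -0, 1.065, -0.047], TCP at [0.216, -0.613, 0.231] pointing down, gripper open.
Joint ranges: [-2.75, 2.75], [-0.82, 2.05], [0.23, 2.67], [-1.56, 4.7], [0.09, 2.69], [-2.92, 2.92]. Speed limits (rad/s): [1.89, 1.89, 2.39, 3.01, 3.01, 3.01].

### API

Orientations are given as a 3x3 rotation matrix whose columns are the frame's x, y, z axes.
In Python, from rig import robot gives the robot as it stands.
- The arm moves only by the tool servo_tool, never from a script. Its argument "steps" is a list that holds one entry, the list of rows, each a list of 7 numbers: the finger opening in m, from 0 to 0.0854, then the shift along the world's x, y, z in m, then the turn, a rotation vector about the world's x, y, z in rad. In form: [[[fingers, dx, dy, dz, ax, ay, az], ...]]. A call has 1 to 5 rows; each row is the pose to reach, as a shift and turn from the pose commanded when the call began; what a row does not reach only later rows make up. A row lasts 1/10 s, in which the tool goes at most 50 mm and 8.59 degrees, less where a joint would pass 70% of its speed; a pose out of reach is approached as far as the arm can. A call with a gripper value outside its range is refused whole. The fingers move at their own pace and stop on an object; the grip force is fixed at half the most. Time passes only in rows, so rows that repeat a pose let the fingers close. It gives the time, the measured TCP pose, the force and the opening at its end, in the units of the state.
- robot.read_state(): the state, without advancing time (a new reading comes with each control period).
- robot.read_camera(name): name is "side" or "top"; returns a dict with "color" (384x512x3 uint8, red, green, blue), "intrinsics" (3x3 intrinsics, pixels), "world_from_camera" (4x4, takes a point from camera to world coordinates). Camera axes: x right, y up, looking along -z (the intrinsics and any distortion apply to the point x, -y, -z); pixel columns grow to the right and rows downward; lengths in m; the calibration is good to about 2 mm. A picture is of the moment at which its call begins. There is no depth.
- robot.job_done(): hands the job in, once; it reports no verdict.
Trained networks look in a picture, given as the dict that the camera call returned (one of the last four; its "shot" number tells which), for a name from the list of things; names that differ only in an ending like _2 or _b are one class to them, and where a whole thing is asked for, a point or a joint stands for the part that bears it (a point fixed in the world has none). Each returns a list of dicts, best first, with "conf" (0 to 1); they miss things now and then, are a little off and sometimes report something else, mostly with a low value. They report only what shows in the picture. A call takes as long as a camera call. They do not tell look-alikes from the thing itself.
- robot.masks_of(name, picture): "pixels" (384x512 bool, what is visible of it) and "box" ([left, top, right, bottom] in pixels, round what is visible of it).
The state is a dict: "time_s": time; "joints": joint angles; "qvel": joint speeds; "effort": joint torques, N m; "tcp_pos": TCP position; "tool_rot": TCP orientation; "force": force on the tool from outside, world axes, zero at the start; "moment": the same for the moment, N m; "opening": finger opening in m.
Only numpy, scipy, OpenCV 4.12 (cv2) and the standard library are available. Lean on these libraries where they do the work, as an engineer would, in place of code of your own. Each camera call takes 0.05 s, during which the arm holds its last target. There are 200 camera calls.

## Working session

There is one attempt and no reset: what is moved stays moved. The work goes in short steps, Python scripts to look and compute and a tool call to move; the robot and the scene stay as the last step left them, time stands still between calls to the robot, and variables do not carry over. Pictures are saved under pics/ and viewed, about 8 in all and at most 12, crops included, and the job is handed in when it is done.

Besides the shell and the picture viewer there is one more tool, called after ">>>" as name([rows], argument=value, ...), one row to a line, values as JSON. servo_tool: Moves the arm, as the interface text tells. Its arguments: {"type":"object","properties":{"steps":{"type":"array"}},"required":["steps"]}

```bash
mkdir -p pics; cat > h.py <<'E'
import numpy as np, cv2
from rig import robot
def shot(n):
    p=robot.read_camera(n); return p
def proj(p,X):
    X=np.atleast_2d(X); W=np.linalg.inv(p["world_from_camera"]); c=X@W[:3,:3].T+W[:3,3]
    q=np.c_[c[:,0],-c[:,1],-c[:,2]]@p["intrinsics"].T; return q[:,:2]/q[:,2:]
def ray(p,uv):
    d=np.linalg.inv(p["intrinsics"])@[uv[0],uv[1],1]; d=np.array([d[0],-d[1],-d[2]])
    M=p["world_from_camera"]; return M[:3,3],M[:3,:3]@d
def atz(p,uv,z):
    o,d=ray(p,uv); return o+d*(z-o[2])/d[2]
def tri(p1,u1,p2,u2):
    o1,d1=ray(p1,u1);o2,d2=ray(p2,u2);d1/=np.linalg.norm(d1);d2/=np.linalg.norm(d2)
    s=np.linalg.lstsq(np.c_[d1,-d2],o2-o1,rcond=None)[0]
    a=o1+s[0]*d1;b=o2+s[1]*d2; return (a+b)/2,np.linalg.norm(a-b)
E
python3 - <<'E'
from h import *
np.set_printoptions(precision=3,suppress=True)
ps={n:shot(n) for n in("side","top")}
for n,p in ps.items():
    print(n,p.keys(),p["intrinsics"].tolist(),p["world_from_camera"])
    for k in["stand","leg","hook","caddy","funnel","carton","jar"]:
        for m in robot.masks_of(k,p)[:4]: print(k,round(m["conf"],2),m["box"],int(m["pixels"].sum()))
im=np.vstack([cv2.resize(ps[n]["color"],None,fx=1.5,fy=1.5) for n in ps])
for n in ps: cv2.imwrite(f"pics/{n}1.png",cv2.resize(ps[n]["color"][...,::-1],None,fx=1.5,fy=1.5,interpolation=cv2.INTER_CUBIC))
print({k:np.round(v,3) for k,v in robot.read_state().items()})
E
```

```text
side dict_keys(['color', 'intrinsics', 'world_from_camera', 'shot']) [[406.2025636978342, 0.0, 264.04826845208834], [0.0, 406.2025636978342, 189.2046022425413], [0.0, 0.0, 1.0]] [[-0.96   0.181 -0.213  0.312]
 [-0.279 -0.643  0.713  0.883]
 [-0.008  0.744  0.668  0.962]
 [ 0.     0.     0.     1.   ]]
stand 0.9 [246.6, 125.6, 309.8, 231.3] 1382
stand 0.16 [258.3, 191.2, 281.9, 234.8] 327
leg 0.71 [257.1, 192.2, 282.8, 230.8] 289
hook 0.74 [262.7, 131.3, 307.4, 148.7] 152
caddy 0.9 [223.1, 205.4, 255.8, 270.8] 1313
caddy 0.79 [162.6, 224.1, 209.2, 290.9] 1588
caddy 0.78 [261.6, 231.3, 304.6, 300.4] 1457
caddy 0.77 [191.2, 138.9, 232.7, 191.3] 1157
funnel 0.56 [311.5, 205.3, 334.1, 237.6] 631
carton 0.78 [179.1, 188.9, 221.7, 231.6] 1152
jar 0.8 [329.7, 137.8, 347.4, 163.6] 395
top dict_keys(['color', 'intrinsics', 'world_from_camera', 'shot']) [[432.3337772039612, 0.0, 258.30547678536107], [0.0, 432.3337772039612, 189.8579526292368], [0.0, 0.0, 1.0]] [[ 0.     0.994 -0.105  0.454]
 [-1.     0.001  0.005 -0.004]
 [ 0.005  0.105  0.994  1.404]
 [ 0.     0.     0.     1.   ]]
stand 0.89 
[... 270 characters left out ...]
7.9, 205.6, 255.7] 831
carton 0.94 [223.7, 117.4, 266.6, 144.2] 1085
jar 0.91 [363.2, 243.0, 392.1, 265.8] 451
jar 0.69 [243.4, 163.1, 330.2, 223.7] 1395
jar 0.24 [246.1, 187.3, 285.8, 220.0] 178
{'time_s': np.float64(0.8), 'joints': array([-1.279,  0.48 ,  1.596,  0.   ,  1.065, -0.047]), 'qvel': array([-0.002,  0.001,  0.   , -0.001, -0.003,  0.002]), 'effort': array([  0.002, -95.04 , -43.063,  -0.   ,   0.001,  -0.   ]), 'tcp_pos': array([ 0.216, -0.613,  0.231]), 'tool_rot': array([[ 0.943,  0.332, -0.   ],
       [ 0.332, -0.943,  0.   ],
       [ 0.   , -0.   , -1.   ]]), 'force': array([-0.292, -0.294,  0.868]), 'moment': array([-0.027,  0.009, -0.013]), 'opening': np.float64(0.085)}
```

View pics/side1.png

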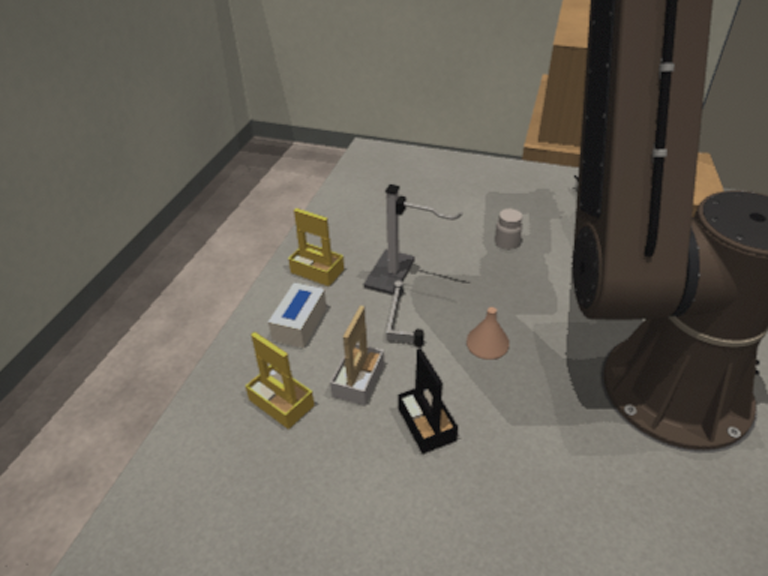

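View pics/top1.png

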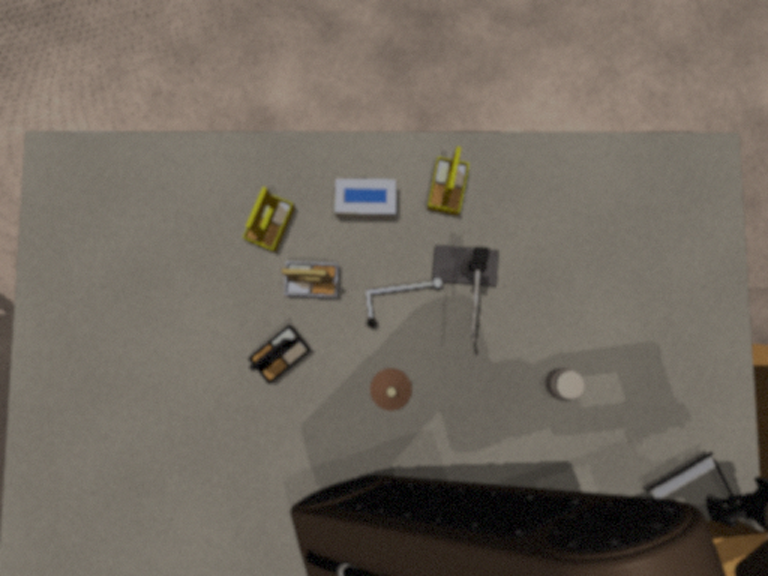

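Candidates for the caddy, in pixels of the raw (512 wide) images:
- Aluminium tray with a plywood board: side (239,238), top (207,185). This is the one described.
- Yellow: side (186,258) and (212,165).
- Black: side (283,266).

The leg is nearly folded, with its foot at side (279,225). Next I'll fit models to the masks and check them in a close crop.

```bash
cat > fit.py <<'E'
from h import *
from scipy.optimize import minimize
S=4
def box(x0,x1,y0,y1,z0,z1): return np.array([[x,y,z] for x in(x0,x1) for y in(y0,y1) for z in(z0,z1)])/1000.
def Rz(P,a,t=(0,0)):
    c,s=np.cos(a),np.sin(a); P=np.array(P); return np.c_[P[:,0]*c-P[:,1]*s+t[0],P[:,0]*s+P[:,1]*c+t[1],P[:,2]]
def caddy(v):
    L=[box(-35,35,-55,55,0,45),box(-5,5,-43,-25,40,170),box(-5,5,25,43,40,170),box(-5,5,-43,43,115,170),box(-5,5,-43,43,40,60)]
    return [Rz(b,v[2],v[:2]) for b in L]
def legp(v):
    L=[box(-4,4,0,150,5,31),box(-65,4,146,154,5,31),box(-76,-54,139,161,0,37)]
    return [Rz(Rz(b,v[3],(-.035,.06)),v[2],v[:2]) for b in L]
def stand(v):
    L=[box(-30,50,-70,70,0,14),box(-10,10,-12,12,0,246),box(-92,-10,-4,4,207,215),box(-136,-92,-4,4,197,205),box(-158,-150,-4,4,205,221)]
    return [Rz(b,v[2],v[:2]) for b in L]+legp(v)
def render(p,L):
    m=np.zeros((384*S,512*S),np.uint8)
    for b in L: cv2.fillConvexPoly(m,cv2.convexHull(np.round((proj(p,b)+.5)*S).astype(np.int32)),1)
    return m
def fit(model,v0,pairs,steps):
    ms=[(p,cv2.resize(m.astype(np.uint8),None,fx=S,fy=S,interpolation=0)) for p,m in pairs]
    def cost(v):
        c=0
        for p,m in ms:
            r=render(p,model(v)); c+=1-(r&m).sum()/max((r|m).sum(),1)
        return c
    sim=np.vstack([v0]+[np.array(v0)+np.eye(len(v0))[i]*steps[i] for i in range(len(v0))])
    r=minimize(cost,v0,method="Nelder-Mead",options=dict(initial_simplex=sim,maxiter=250))
    return r.x,r.fun
def best(name,p,uv):
    # the mask whose box holds pixel uv, best confidence
    for m in robot.masks_of(name,p):
        b=m["box"]
        if b[0]-3<uv[0]<b[2]+3 and b[1]-3<uv[1]<b[3]+3: return m["pixels"]
def outline(p,L,f=1):
    c=p["color"][...,::-1]; c=cv2.resize(c,None,fx=S,fy=S,interpolation=cv2.INTER_CUBIC)
    for b in L: cv2.polylines(c,[cv2.convexHull(np.round((proj(p,b)+.5)*S).astype(np.int32))],True,(0,0,255),1)
    return c
E
python3 - <<'E'
from fit import *
np.set_printoptions(precision=4,suppress=True)
s,t=shot("side"),shot("top")
v0=list(atz(t,(207,185),.06)[:2])+[0]
cs,ct=best("caddy",s,(239,238)),best("caddy",t,(207,185))
for pr in([(s,cs),(t,ct)],[(s,cs)],[(t,ct)]): print("caddy",*fit(caddy,v0,pr,[.01,.01,.1]))
vc=fit(caddy,v0,[(s,cs),(t,ct)],[.01,.01,.1])[0]
w0=list(atz(t,(320,172),.2)[:2])+[0,.1]
ss,st=best("stand",s,(261,160)),best("stand",t,(318,190))
ls,lt=best("leg",s,(265,215)),best("leg",t,(265,194))
ss|=ls; st|=lt; st|=best("hook",t,(318,200)); ss|=best("hook",s,(290,140))
for pr in([(s,ss),(t,st)],[(s,ss)],[(t,st)]): print("stand",*fit(stand,w0,pr,[.01,.01,.1,.1]))
vs=fit(stand,w0,[(s,ss),(t,st)],[.01,.01,.1,.1])[0]
for n,k in(("funnel",.05),("carton",.06),("jar",.085)):
    for q,P in((s,"s"),(t,"t")):
        for m in robot.masks_of(n,q)[:1]: b=m["box"]; print(n,P,atz(q,((b[0]+b[2])/2,(b[1]+b[3])/2),k/2))
a=outline(s,caddy(vc)+stand(vs)); b=outline(t,caddy(vc)+stand(vs))
A=cv2.resize(a[480:1110,860:1270],None,fx=.95,fy=.95); B=b[630:930,720:1350]
B=cv2.resize(B,(400,int(300*400/630)))
A=A[:600,:400]; o=np.zeros((600,800,3),np.uint8); o[:A.shape[0],:A.shape[1]]=A; o[:B.shape[0],400:]=B
o[200:600,400:]=cv2.resize(b[650:850,1180:1380],(400,400))
cv2.imwrite("pics/fit.png",o)
np.savez("v.npz",vc=vc,vs=vs)
E
```

```text
caddy [ 0.6121  0.1514 -0.0185] 0.14530395309249833
caddy [ 0.6105  0.154  -0.0101] 0.04824561403508776
caddy [ 0.6136  0.1491 -0.0365] 0.050846236946344936
stand [ 0.6362 -0.178  -0.0799  0.2128] 0.280235581412557
stand [ 0.6347 -0.1737 -0.0057  0.1062] 0.16333198722420061
stand [ 0.6357 -0.1789 -0.0836  0.2045] 0.11322496488059397
funnel s [ 0.3804 -0.0189  0.025 ]
funnel t [ 0.3805 -0.0251  0.025 ]
carton s [0.784  0.0461 0.03  ]
carton t [0.7907 0.0345 0.03  ]
jar s [ 0.3954 -0.3677  0.0425]
jar t [ 0.397  -0.3789  0.0425]
```

View pics/fit.png

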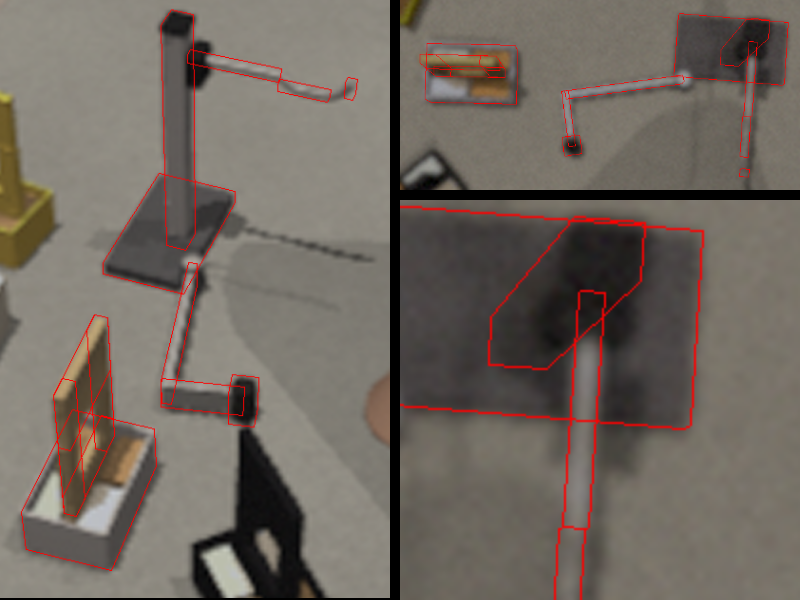

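The red outlines match both views: aluminium caddy at (0.612, 0.151), stand at (0.636, -0.178) with yaw -0.08, and leg at about 0.21. I'm moving to behind the leg with the fingers closed.

>>> servo_tool([
  [[0,0.01,0.01,0.05,0,0,0.06],[0,0.03,0.04,0.09,0,0,0.12],[0,0.05,0.07,0.12,0,0,0.18],[0,0.075,0.11,0.13,0,0,0.24],[0,0.1,0.15,0.13,0,0,0.3]],
])

```text
time_s: 2.1
tcp_pos: [0.3171, -0.4624, 0.3636]
tool_rot: [[0.802, 0.598, 0.002], [0.598, -0.802, -0.003], [-0.0, 0.004, -1.0]]
force: [1.7, -0.8, 0.3]
opening: 0.0121
```

>>> servo_tool([
  [[0,0.02,0.03,0,0,0,0.06],[0,0.042,0.062,0,0,0,0.12],[0,0.063,0.092,0,0,0,0.18],[0,0.084,0.123,0,0,0,0.24],[0,0.105,0.154,0,0,0,0.3]],
])

```text
time_s: 2.6
tcp_pos: [0.4217, -0.3077, 0.3615]
tool_rot: [[0.589, 0.808, 0.0], [0.808, -0.589, -0.0], [-0.0, 0.0, -1.0]]
force: [0.7, -0.9, 0.6]
opening: 0.0002
```

>>> servo_tool([
  [[0,0.02,0.03,0,0,0,0.06],[0,0.042,0.062,0,0,0,0.12],[0,0.063,0.092,0,0,0,0.18],[0,0.084,0.123,0,0,0,0.24],[0,0.105,0.154,0,0,0,0.3]],
])

```text
time_s: 3.1
tcp_pos: [0.5267, -0.1536, 0.3614]
tool_rot: [[0.324, 0.946, 0.0], [0.946, -0.324, -0.0], [0.0, 0.0, -1.0]]
force: [0.5, -0.5, 0.4]
opening: 0.0004
```

>>> servo_tool([
  [[0,0.02,0.03,0,0,0,0.06],[0,0.042,0.062,0,0,0,0.12],[0,0.063,0.092,0,0,0,0.18],[0,0.084,0.123,0,0,0,0.24],[0,0.105,0.154,0,0,0,0.3]],
])

```text
time_s: 3.6
tcp_pos: [0.6317, 0.0004, 0.3613]
tool_rot: [[0.029, 1.0, 0.0], [1.0, -0.029, -0.0], [-0.0, 0.0, -1.0]]
force: [-0.4, -1.9, 0.1]
opening: 0.0002
```

>>> servo_tool([
  [[0,0,0,-0.045,0,0,0],[0,0,0,-0.095,0,0,0],[0,0,0,-0.145,0,0,0],[0,0,0,-0.195,0,0,0],[0,0,0,-0.24,0,0,0]],
])

```text
time_s: 4.1
tcp_pos: [0.6305, -0.001, 0.1192]
tool_rot: [[0.032, 0.999, -0.0], [0.999, -0.032, 0.0], [0.0, -0.0, -1.0]]
force: [0.5, -0.7, -0.2]
opening: 0.0002
```

>>> servo_tool([
  [[0,0,0,-0.04,0,0,0],[0,0,0,-0.075,0,0,0],[0,0,0,-0.095,0,0,0],[0,0,0,-0.108,0,0,0],[0,0,0,-0.108,0,0,0]],
])

```text
time_s: 4.6
tcp_pos: [0.6302, -0.001, 0.0119]
tool_rot: [[0.032, 0.999, -0.002], [0.999, -0.032, 0.0], [0.0, -0.002, -1.0]]
force: [0.6, -0.1, 0.1]
opening: 0.0003
```

>>> servo_tool([
  [[0,-0.008,-0.002,0,0,0,0],[0,-0.018,-0.004,0,0,0,0],[0,-0.028,-0.005,0,0,0,0],[0,-0.039,-0.006,0,0,0,0],[0,-0.05,-0.007,0,0,0,0]],
])

```text
time_s: 5.1
tcp_pos: [0.5802, -0.0082, 0.0139]
tool_rot: [[0.032, 0.999, 0.001], [0.999, -0.032, -0.0], [-0.0, 0.001, -1.0]]
force: [0.9, -0.4, -0.3]
opening: 0.0001
```

>>> servo_tool([
  [[0,-0.01,-0.003,0,0,0,0],[0,-0.02,-0.007,0,0,0,0],[0,-0.031,-0.012,0,0,0,0],[0,-0.04,-0.018,0,0,0,0],[0,-0.049,-0.025,0,0,0,0]],
])

```text
time_s: 5.6
tcp_pos: [0.5313, -0.0336, 0.0133]
tool_rot: [[0.032, 0.999, -0.0], [0.999, -0.032, -0.0], [-0.0, -0.0, -1.0]]
force: [0.8, 0.5, -0.4]
opening: -0.0
```

>>> servo_tool([
  [[0,-0.008,-0.008,0,0,0,0],[0,-0.014,-0.015,0,0,0,0],[0,-0.019,-0.022,0,0,0,0],[0,-0.023,-0.029,0,0,0,0],[0,-0.025,-0.036,0,0,0,0]],
])

```text
time_s: 6.1
tcp_pos: [0.5066, -0.0696, 0.0132]
tool_rot: [[0.032, 0.999, -0.0], [0.999, -0.032, 0.0], [0.0, -0.0, -1.0]]
force: [-0.4, 1.2, 0.7]
opening: -0.0001
```

>>> servo_tool([
  [[0,-0.003,-0.006,0,0,0,0],[0,-0.005,-0.01,0,0,0,0],[0,-0.006,-0.013,0,0,0,0],[0,-0.006,-0.016,0,0,0,0],[0,-0.006,-0.018,0,0,0,0]],
])

```text
time_s: 6.6
tcp_pos: [0.501, -0.0872, 0.0133]
tool_rot: [[0.032, 0.999, -0.0], [0.999, -0.032, 0.0], [0.0, -0.0, -1.0]]
force: [0.3, 0.5, -0.5]
opening: -0.0
```

```bash
cat > look.py <<'E'
import sys
from fit import *
np.set_printoptions(precision=4,suppress=True)
v=np.load("v.npz"); vs=v["vs"].copy()
s,t=shot("side"),shot("top")
ang=float(sys.argv[1]); vs[3]=ang
a=outline(s,stand(vs)); b=outline(t,stand(vs))
o=np.hstack([cv2.resize(a[450:1050,900:1300],(400,600)),cv2.resize(b[620:1100,1000:1320],(400,600))])
cv2.imwrite(sys.argv[2],o)
E
python3 look.py 1.57 pics/leg.png
```

```text
(no output)
```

View pics/leg.png

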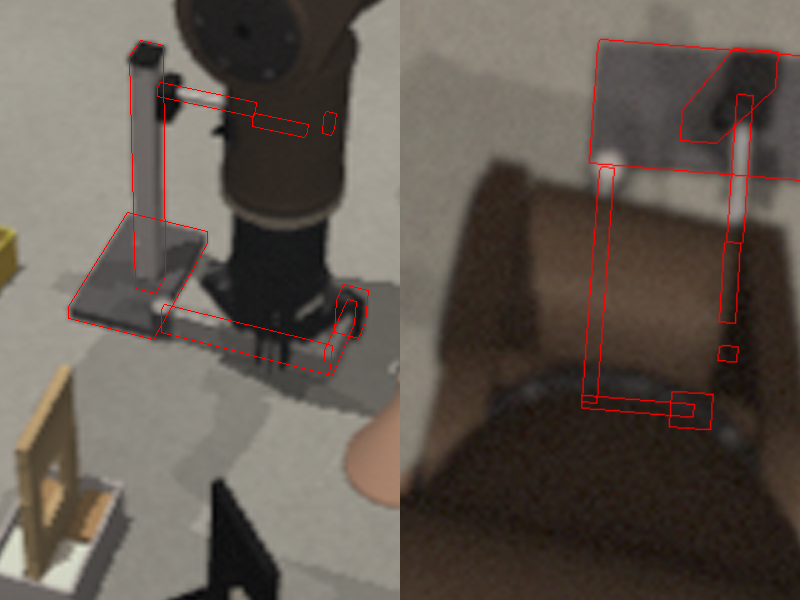

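>>> servo_tool([
  [[0,0,-0.0015,0,0,0,0],[0,0,-0.003,0,0,0,0],[0,0,-0.0045,0,0,0,0],[0,0,-0.005,0,0,0,0],[0,0,-0.005,0,0,0,0]],
])

```text
time_s: 7.2
tcp_pos: [0.501, -0.092, 0.0133]
tool_rot: [[0.032, 0.999, -0.0], [0.999, -0.032, 0.0], [0.0, -0.0, -1.0]]
force: [0.0, 2.6, -0.4]
opening: -0.0006
```

>>> servo_tool([
  [[0,0,-0.001,0,0,0,0],[0,0,-0.0015,0,0,0,0],[0,0,-0.002,0,0,0,0],[0,0,-0.002,0,0,0,0],[0,0,-0.002,0,0,0,0]],
])

```text
time_s: 7.7
tcp_pos: [0.5003, -0.0936, 0.0132]
tool_rot: [[0.032, 0.999, -0.001], [0.999, -0.032, 0.0], [0.0, -0.001, -1.0]]
force: [-1.5, 6.9, 2.3]
opening: -0.0002
```

The leg is at its stop: the force rose to 7 N at the expected place. I'm backing off and going above the caddy.

>>> servo_tool([
  [[0,0,0.006,0,0,0,0],[0,0,0.025,0,0,0,0],[0,0,0.04,0.03,0,0,0],[0,0,0.05,0.08,0,0,0],[0,0.0,0.055,0.13,0,0,0]],
])

```text
time_s: 8.2
tcp_pos: [0.5003, -0.0381, 0.143]
tool_rot: [[0.031, 1.0, -0.002], [1.0, -0.031, 0.0], [0.0, -0.002, -1.0]]
force: [1.4, -0.5, -0.3]
opening: 0.0
```

>>> servo_tool([
  [[0.03,0.01,0.01,0.045,0,0,0],[0.06,0.03,0.03,0.085,0,0,0],[0.06,0.05,0.06,0.11,0,0,0],[0.06,0.075,0.1,0.12,0,0,0.01],[0.06,0.095,0.145,0.12,0,0,0.013]],
])

```text
time_s: 8.7
tcp_pos: [0.5981, 0.1072, 0.2646]
tool_rot: [[0.02, 1.0, 0.005], [1.0, -0.02, 0.0], [0.0, 0.004, -1.0]]
force: [0.7, -0.6, -0.8]
opening: 0.0599
```

>>> servo_tool([
  [[0.06,0.012,0.03,0,0,0,0],[0.06,0.016,0.045,0,0,0,0],[0.06,0.016,0.045,0,0,0,0]],
])

```text
time_s: 9.0
tcp_pos: [0.612, 0.1526, 0.2616]
tool_rot: [[0.017, 1.0, -0.0], [1.0, -0.017, -0.0], [-0.0, -0.0, -1.0]]
force: [0.6, -0.5, 0.7]
opening: 0.0599
```

```bash
python3 - <<'E'
from fit import *
np.set_printoptions(precision=4,suppress=True)
v=np.load("v.npz"); s,t=shot("side"),shot("top"); st=robot.read_state(); print(st["tcp_pos"],st["opening"],st["force"])
a=outline(s,caddy(v["vc"])+stand([*v["vs"][:3],1.57])); b=outline(t,caddy(v["vc"])+stand([*v["vs"][:3],1.57]))
for im,p in((a,s),(b,t)):
    u=(proj(p,st["tcp_pos"])[0]+.5)*S; cv2.drawMarker(im,tuple(int(x) for x in u),(255,255,0),0,12,1)
cv2.imwrite("pics/pre.png",np.hstack([cv2.resize(a[480:1110,860:1280],(400,600)),cv2.resize(b[560:1160,740:1140+0],(400,600))]))
m=best("caddy",s,(239,238)); print(fit(caddy,v["vc"],[(s,m)],[.005,.005,.05]) if m is not None else m)
m=best("leg",s,(285,190))
if m is not None: print(fit(lambda q:legp([*v["vs"][:3],q[0]]),[1.5],[(s,m)],[.1]))
E
```

```text
[0.6114 0.1503 0.2618] 0.05989020125705667 [ 0.0238  0.2099 -0.0986]
(array([ 0.6111,  0.153 , -0.0235]), np.float64(0.0489526621758789))
(array([1.5719]), np.float64(0.15091863517060367))
```

View pics/pre.png

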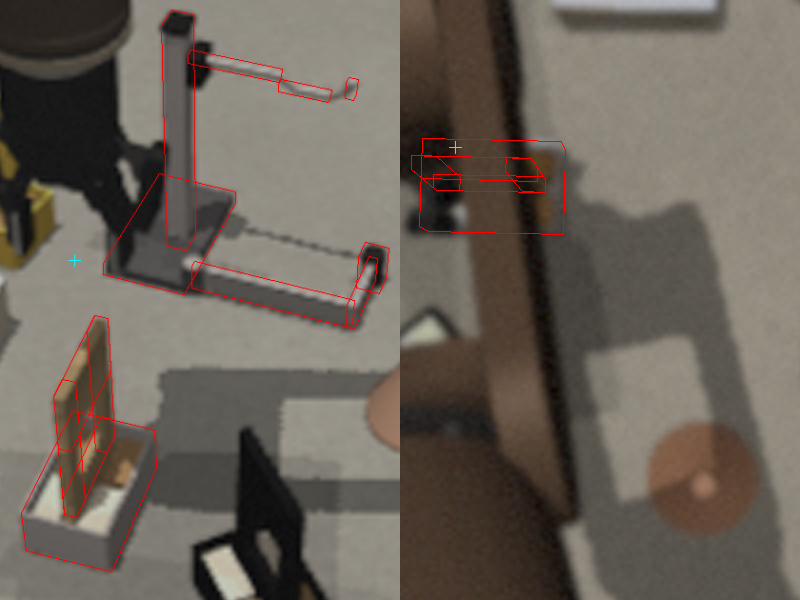

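The leg reads 1.57 and sits on its outline, and the stand and caddy haven't moved. I'm descending on the handle board and gripping it.

>>> servo_tool([
  [[0.06,0,0,-0.035,0,0,0],[0.06,0,0,-0.075,0,0,0],[0.06,0,0,-0.1,0,0,0],[0.06,0,0,-0.118,0,0,0],[0.06,0,0,-0.125,0,0,0]],
])

```text
time_s: 9.7
tcp_pos: [0.6109, 0.1493, 0.1354]
tool_rot: [[0.02, 1.0, -0.003], [1.0, -0.02, -0.001], [-0.001, -0.003, -1.0]]
force: [-0.0, -0.7, 0.3]
opening: 0.06
```

>>> servo_tool([
  [[0.03,0,0,0,0,0,0],[0.018,0,0,0,0,0,0],[0.01,0,0,0,0,0,0],[0.004,0,0,0,0,0,0],[0.004,0,0,0,0,0,0]],
])

```text
time_s: 10.2
tcp_pos: [0.6126, 0.1507, 0.1382]
tool_rot: [[0.019, 1.0, 0.002], [1.0, -0.019, -0.0], [-0.0, 0.002, -1.0]]
force: [-2.5, -2.9, 8.4]
opening: 0.0092
```

>>> servo_tool([
  [[0.004,0,0,0,0,0,0],[0.004,0,0,0.002,0,0,0],[0.004,0,0,0.006,0,0,0],[0.004,0,0,0.012,0,0,0],[0.004,0,0,0.02,0,0,0]],
])

```text
time_s: 10.7
tcp_pos: [0.6118, 0.1509, 0.1573]
tool_rot: [[0.019, 1.0, -0.001], [1.0, -0.019, -0.0], [-0.0, -0.001, -1.0]]
force: [1.2, 0.2, -6.2]
opening: 0.0091
```

>>> servo_tool([
  [[0.004,0,0,0.02,0,0,0],[0.004,0,0,0.055,0,0,0],[0.004,0,0,0.095,0,0,0],[0.004,-0.005,-0.005,0.125,0,0,0],[0.004,-0.015,-0.02,0.143,0,0,0]],
])

```text
time_s: 11.2
tcp_pos: [0.5981, 0.1317, 0.3035]
tool_rot: [[0.018, 1.0, 0.004], [1.0, -0.018, 0.001], [0.001, 0.004, -1.0]]
force: [0.9, -0.2, -6.7]
opening: 0.009
```

>>> servo_tool([
  [[0.004,-0.015,-0.02,0,0,0,0],[0.004,-0.03,-0.04,0,0,0,-0.01],[0.004,-0.048,-0.06,0,0,0,-0.02],[0.004,-0.066,-0.08,0,0,0,-0.03],[0.004,-0.084,-0.1,0,0,0,-0.04]],
])

```text
time_s: 11.7
tcp_pos: [0.5121, 0.0302, 0.3006]
tool_rot: [[0.059, 0.998, 0.0], [0.998, -0.059, 0.0], [0.0, 0.0, -1.0]]
force: [0.1, -0.4, -6.3]
opening: 0.0093
```

>>> servo_tool([
  [[0.004,-0.018,-0.02,0,0,0,-0.01],[0.004,-0.036,-0.04,0,0,0,-0.02],[0.004,-0.05,-0.06,0,0,0,-0.02],[0.004,-0.059,-0.075,0,0,0,-0.02],[0.004,-0.064,-0.085,0,0,0,-0.02]],
])

```text
time_s: 12.2
tcp_pos: [0.4482, -0.055, 0.3007]
tool_rot: [[0.08, 0.997, 0.001], [0.997, -0.08, -0.0], [-0.0, 0.001, -1.0]]
force: [0.2, -0.7, -7.3]
opening: 0.009
```

>>> servo_tool([
  [[0.004,-0.002,-0.02,0,0,0,0],[0.004,-0.003,-0.045,0,0,0,0],[0.004,-0.003,-0.07,-0.01,0,0,0],[0.004,-0.003,-0.092,-0.025,0,0,0],[0.004,-0.003,-0.105,-0.035,0,0,0]],
])

```text
time_s: 12.7
tcp_pos: [0.4461, -0.1604, 0.2646]
tool_rot: [[0.08, 0.997, 0.0], [0.997, -0.08, -0.0], [-0.0, 0.0, -1.0]]
force: [-0.2, 0.6, -6.5]
opening: 0.0092
```

```bash
python3 - <<'E'
from fit import *
np.set_printoptions(precision=4,suppress=True)
v=np.load("v.npz"); vs=[*v["vs"][:3],1.57]; s,t=shot("side"),shot("top"); st=robot.read_state(); x=st["tcp_pos"]; print(x,st["force"],st["tool_rot"][:,1])
yaw=np.arctan2(st["tool_rot"][1,1],st["tool_rot"][0,1])
C=[b+[0,0,x[2]-.1375] for b in caddy([x[0],x[1],yaw])]
a=outline(s,C+stand(vs)); b=outline(t,C+stand(vs))
cv2.imwrite("pics/pre2.png",np.hstack([cv2.resize(a[420:960,960:1320],(400,600)),cv2.resize(b[620:1070,1100:1400],(400,600))]))
seat=v["vs"][:2]-.121*np.array([np.cos(vs[2]),np.sin(vs[2])]); print("seat",seat)
E
```

```text
[ 0.4456 -0.16    0.2639] [-0.2224  0.7716 -6.8574] [ 0.9968 -0.0804 -0.0018]
seat [ 0.5156 -0.1683]
```

View pics/pre2.png

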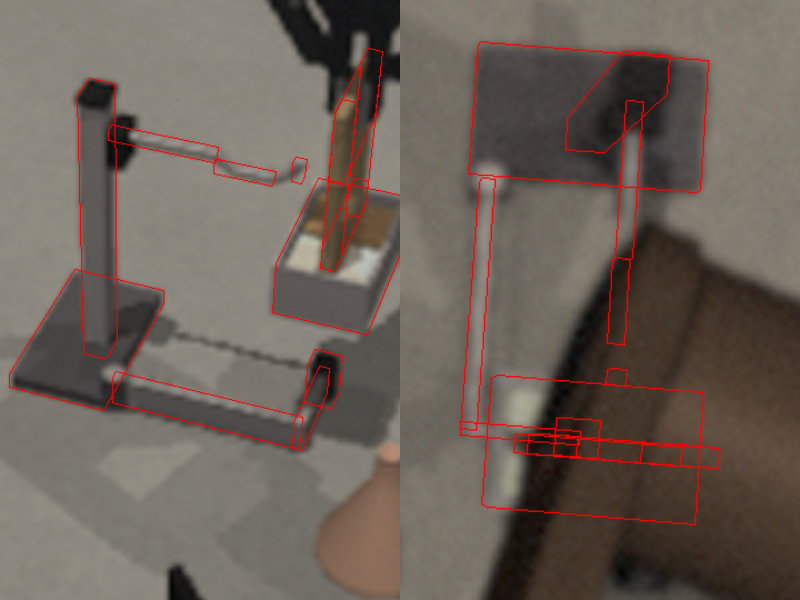

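The held caddy and hook overlays agree to about 2 mm. I'm threading the hook tip through the slot.

>>> servo_tool([
  [[0.004,0.003,-0.003,-0.004,0,0,0],[0.004,0.009,-0.0035,-0.004,0,0,0],[0.004,0.017,-0.004,-0.004,0,0,0],[0.004,0.026,-0.005,-0.004,0,0,0],[0.004,0.035,-0.0055,-0.004,0,0,0]],
])

```text
time_s: 13.3
tcp_pos: [0.4823, -0.1645, 0.2613]
tool_rot: [[0.078, 0.997, 0.001], [0.997, -0.078, -0.0], [-0.0, 0.001, -1.0]]
force: [0.7, 0.3, -6.3]
opening: 0.0089
```

>>> servo_tool([
  [[0.004,0.009,-0.0005,0,0,0,0],[0.004,0.018,-0.001,0,0,0,0],[0.004,0.027,-0.002,0,0,0,0],[0.004,0.033,-0.0025,0,0,0,0],[0.004,0.035,-0.003,0,0,0,0]],
])

```text
time_s: 13.8
tcp_pos: [0.5168, -0.1678, 0.261]
tool_rot: [[0.079, 0.997, 0.0], [0.997, -0.079, -0.0], [0.0, 0.0, -1.0]]
force: [-0.0, -0.6, -7.8]
opening: 0.0092
```

```bash
cat > l2.py <<'E'
import sys
from fit import *
np.set_printoptions(precision=4,suppress=True)
v=np.load("v.npz"); vs=[*v["vs"][:3],1.57]; s,t=shot("side"),shot("top"); st=robot.read_state(); x=st["tcp_pos"]; print(st["time_s"],x,st["force"])
C=[]
if sys.argv[2]=="1": C=[b+[0,0,x[2]-.1375] for b in caddy([x[0],x[1],-.08])]
a=outline(s,C+stand(vs)); b=outline(t,C+stand(vs))
cv2.imwrite(sys.argv[1],np.hstack([cv2.resize(a[420:960,960:1320],(400,600)),cv2.resize(b[620:1070,1100:1400],(400,600))]))
E
python3 l2.py pics/on.png 1
```

```text
13.9 [ 0.5161 -0.1677  0.2609] [-0.5289 -0.5339 -7.062 ]
```

View pics/on.png

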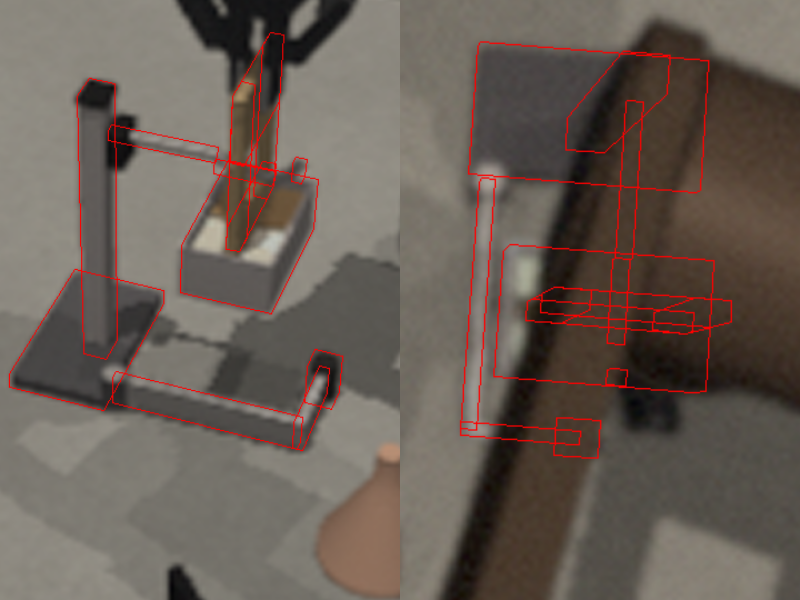

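The hook is through the slot. I'm lowering slowly while watching the load transfer.

>>> servo_tool([
  [[0.004,0,0,-0.004,0,0,0],[0.004,0,0,-0.01,0,0,0],[0.004,0,0,-0.016,0,0,0],[0.004,0,0,-0.022,0,0,0],[0.004,0,0,-0.026,0,0,0]],
])

```text
time_s: 14.4
tcp_pos: [0.5157, -0.1675, 0.2343]
tool_rot: [[0.079, 0.997, -0.001], [0.997, -0.079, 0.0], [0.0, -0.001, -1.0]]
force: [-0.0, 0.3, -7.0]
opening: 0.0091
```

>>> servo_tool([
  [[0.004,0,0,-0.003,0,0,0],[0.004,0,0,-0.006,0,0,0],[0.004,0,0,-0.009,0,0,0],[0.004,0,0,-0.012,0,0,0],[0.004,0,0,-0.015,0,0,0]],
])

```text
time_s: 14.9
tcp_pos: [0.5161, -0.1677, 0.22]
tool_rot: [[0.079, 0.997, 0.0], [0.997, -0.079, -0.0], [-0.0, 0.0, -1.0]]
force: [-1.4, -0.1, -4.7]
opening: 0.0092
```

>>> servo_tool([
  [[0.004,0,0,-0.002,0,0,0],[0.004,0,0,-0.004,0,0,0],[0.004,0,0,-0.006,0,0,0],[0.004,0,0,-0.006,0,0,0],[0.004,0,0,-0.006,0,0,0]],
])

```text
time_s: 15.4
tcp_pos: [0.5161, -0.1677, 0.2142]
tool_rot: [[0.079, 0.997, 0.0], [0.997, -0.079, -0.0], [-0.0, 0.0, -1.0]]
force: [-1.1, 0.6, -2.1]
opening: 0.009
```

>>> servo_tool([
  [[0.004,0,0,-0.002,0,0,0],[0.004,0,0,-0.004,0,0,0],[0.004,0,0,-0.006,0,0,0],[0.004,0,0,-0.007,0,0,0],[0.004,0,0,-0.007,0,0,0]],
])

```text
time_s: 15.9
tcp_pos: [0.5161, -0.1677, 0.207]
tool_rot: [[0.079, 0.997, -0.0], [0.997, -0.079, -0.0], [-0.0, -0.0, -1.0]]
force: [0.4, -0.9, -0.8]
opening: 0.009
```

```bash
python3 - <<'E'
from h import *
f=[]
for i in range(6): robot.read_camera("top"); f.append(robot.read_state()["force"])
print(np.round(f,2),np.mean(f,0),robot.read_state()["tcp_pos"])
E
```

```text
[[-1.18 -0.25 -1.39]
 [-0.23 -0.69 -1.04]
 [-0.45  0.44 -1.02]
 [ 0.18  0.85 -0.58]
 [ 0.91  0.77 -1.28]
 [-1.05  1.18  0.33]] [-0.30230344  0.38175517 -0.82899928] [ 0.51607859 -0.16768659  0.20714003]
```

>>> servo_tool([
  [[0.004,0,0,-0.0015,0,0,0],[0.004,0,0,-0.003,0,0,0],[0.004,0,0,-0.003,0,0,0],[0.004,0,0,-0.003,0,0,0],[0.01,0,0,-0.003,0,0,0]],
])

```text
time_s: 16.7
tcp_pos: [0.5161, -0.1677, 0.2041]
tool_rot: [[0.079, 0.997, 0.0], [0.997, -0.079, -0.0], [-0.0, 0.0, -1.0]]
force: [-0.7, -0.3, -0.7]
opening: 0.0101
```

>>> servo_tool([
  [[0.012,0,0,0,0,0,0],[0.015,0,0,0,0,0,0],[0.022,0,0,0,0,0,0],[0.03,0,0,0,0,0,0],[0.036,0,0,0,0,0,0]],
])

```text
time_s: 17.2
tcp_pos: [0.5161, -0.1677, 0.2041]
tool_rot: [[0.079, 0.997, 0.0], [0.997, -0.079, -0.0], [-0.0, 0.0, -1.0]]
force: [-0.4, -1.0, 0.2]
opening: 0.036
```

```bash
python3 l2.py pics/rel.png 1
```

```text
17.3 [ 0.5161 -0.1676  0.2041] [-0.5349 -0.557  -0.0044]
```

View pics/rel.png

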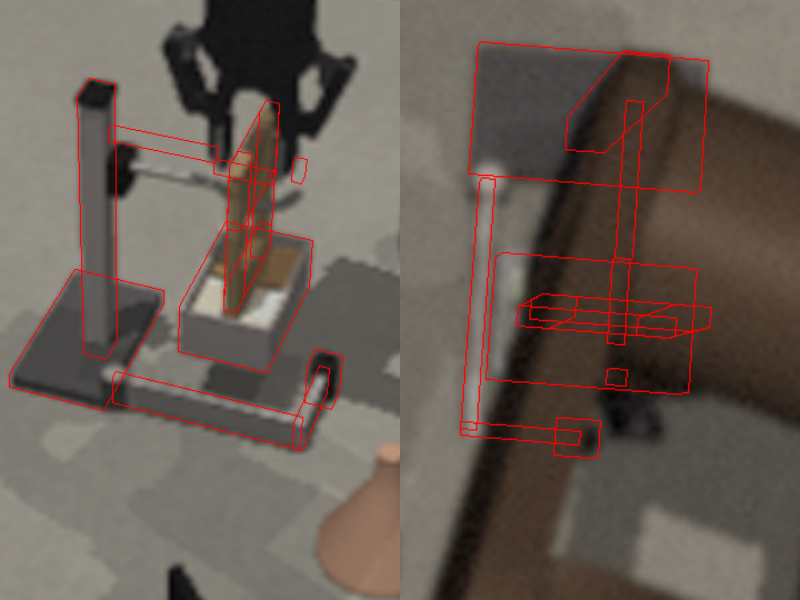

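It hangs on the hook and the force on the tool is zero. I'm rising straight up, clear of the board.

>>> servo_tool([
  [[0.04,0,0,0.005,0,0,0],[0.045,0,0,0.015,0,0,0],[0.05,0,0,0.03,0,0,0],[0.05,0,0,0.05,0,0,0],[0.05,0,0,0.08,0,0,0]],
])

```text
time_s: 17.8
tcp_pos: [0.5154, -0.1674, 0.2847]
tool_rot: [[0.079, 0.997, -0.001], [0.997, -0.079, 0.001], [0.0, -0.002, -1.0]]
force: [0.4, -0.0, -0.4]
opening: 0.0498
```

>>> servo_tool([
  [[0.05,0,0,0.03,0,0,0],[0.05,0,0,0.07,0,0,0],[0.05,-0.01,-0.04,0.1,0,0,0],[0.05,-0.02,-0.085,0.11,0,0,0],[0.05,-0.03,-0.13,0.11,0,0,0]],
])

```text
time_s: 18.3
tcp_pos: [0.4863, -0.2992, 0.3976]
tool_rot: [[0.078, 0.997, 0.004], [0.997, -0.078, -0.003], [-0.002, 0.004, -1.0]]
force: [0.2, -0.6, -0.2]
opening: 0.0502
```

>>> servo_tool([
  [[0.05,-0.01,-0.04,0,0,0,0],[0.05,-0.02,-0.08,0,0,0,0],[0.05,-0.03,-0.11,0,0,0,0],[0.05,-0.03,-0.11,0,0,0,0],[0.05,-0.03,-0.11,0,0,0,0]],
])

```text
time_s: 18.8
tcp_pos: [0.4556, -0.4081, 0.3946]
tool_rot: [[0.08, 0.997, 0.0], [0.997, -0.08, 0.0], [0.0, 0.0, -1.0]]
force: [1.4, 0.5, 0.3]
opening: 0.0501
```

>>> servo_tool([
  [[0.05,0,0,0,0,0,0],[0.05,0,0,0,0,0,0],[0.05,0,0,0,0,0,0],[0.05,0,0,0,0,0,0],[0.05,0,0,0,0,0,0]],
])

```text
time_s: 19.3
tcp_pos: [0.4562, -0.4073, 0.3942]
tool_rot: [[0.078, 0.997, 0.0], [0.997, -0.078, -0.0], [-0.0, 0.0, -1.0]]
force: [-0.8, -0.0, 1.2]
opening: 0.05
```

```bash
cat > fin.py <<'E'
from fit import *
np.set_printoptions(precision=4,suppress=True)
v=np.load("v.npz"); vs=[*v["vs"][:3],1.57]
ims=[]
for k in range(2):
    s=shot("side"); ims.append(s["color"].astype(int))
    m=best("caddy",s,(283,168))
    if m is not None: print("caddy x y yaw z",fit(lambda q:[b+[0,0,q[3]] for b in caddy(q)],[.5156,-.168,-.08,.067],[(s,m)],[.01,.01,.1,.01]))
    for _ in range(6): robot.read_camera("top")
print("diff",np.abs(ims[0]-ims[1])[100:260,160:340].mean(), "bg",np.abs(ims[0]-ims[1])[300:,:200].mean())
m=best("leg",s,(270,195))
if m is not None: print("leg",fit(lambda q:legp([*vs[:3],q[0]]),[1.5],[(s,m)],[.1]))
for n,k in(("funnel",.05),("carton",.06),("jar",.085)):
    for m in robot.masks_of(n,s)[:1]: b=m["box"]; print(n,atz(s,((b[0]+b[2])/2,(b[1]+b[3])/2),k/2))
E
python3 fin.py; python3 l2.py pics/fin.png 0
```

```text
caddy x y yaw z (array([ 0.5151, -0.1685, -0.0509,  0.0647]), np.float64(0.07139175257731956))
caddy x y yaw z (array([ 0.5138, -0.1656, -0.0456,  0.0667]), np.float64(0.07236038814986179))
diff 0.4825925925925926 bg 0.4394246031746032
20.2 [ 0.456  -0.4077  0.3941] [-0.4139 -0.2581 -0.6742]Traceback (most recent call last):
  File "fin.py", line 11, in <module>
    m=best("leg",s,(270,195))
  File "fit.py", line 32, in best
    for m in robot.masks_of(name,p):
             ~~~~~~~~~~~~~~^^^^^^^^
ValueError: only the last four pictures can be asked about
```

View pics/fin.png

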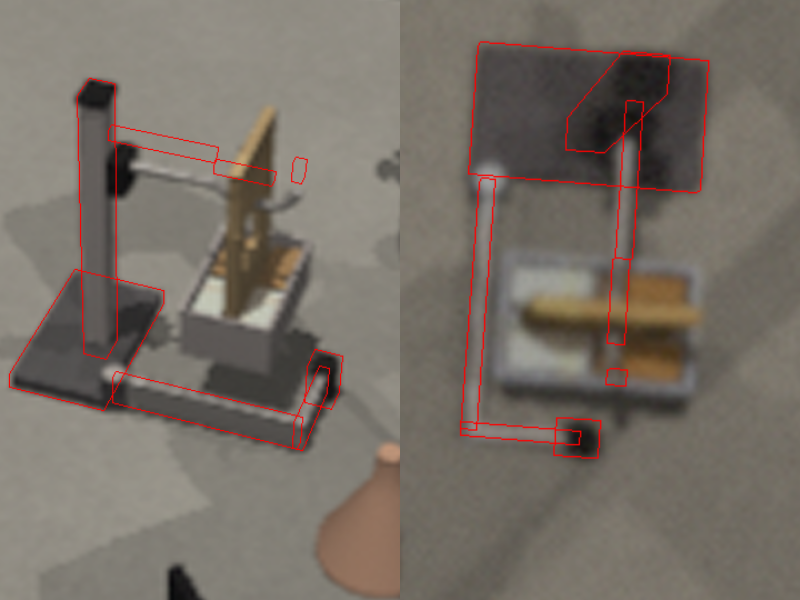

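The caddy hangs level and clear of the foot, with the stand and leg on their outlines. I'll let it rest a little longer, repeat the stillness check, look at the bystanders, and then hand in.

>>> servo_tool([
  [[0.05,0,0,0,0,0,0],[0.05,0,0,0,0,0,0],[0.05,0,0,0,0,0,0],[0.05,0,0,0,0,0,0],[0.05,0,0,0,0,0,0]],
])

```text
time_s: 20.7
tcp_pos: [0.456, -0.4077, 0.394]
tool_rot: [[0.079, 0.997, -0.0], [0.997, -0.079, 0.0], [0.0, -0.0, -1.0]]
force: [0.1, 0.4, -0.4]
opening: 0.05
```

>>> servo_tool([
  [[0.05,0,0,0,0,0,0],[0.05,0,0,0,0,0,0],[0.05,0,0,0,0,0,0],[0.05,0,0,0,0,0,0],[0.05,0,0,0,0,0,0]],
])

```text
time_s: 21.2
tcp_pos: [0.456, -0.4077, 0.3941]
tool_rot: [[0.079, 0.997, -0.0], [0.997, -0.079, -0.0], [-0.0, -0.0, -1.0]]
force: [0.2, -0.1, -0.6]
opening: 0.0501
```

```bash
sed -i 's/^print("diff"/s=shot("side")\nprint("diff"/' fin.py; python3 fin.py && python3 -c "
from rig import robot
robot.job_done(); print(robot.read_state()['time_s'])"
```

```text
caddy x y yaw z (array([ 0.5145, -0.1662, -0.0342,  0.0652]), np.float64(0.07814143007360674))
caddy x y yaw z (array([ 0.5139, -0.1669, -0.0203,  0.0646]), np.float64(0.08088478045559588))
diff 0.47184027777777776 bg 0.4407142857142857
leg (array([1.557]), np.float64(0.16570755950823957))
funnel [ 0.3861 -0.015   0.025 ]
carton [0.7843 0.0533 0.03  ]
jar [ 0.3923 -0.378   0.0425]
the job is handed in; nothing more can be done
the job is handed in; nothing more can be done
```

The leg is out at its stop and the aluminium caddy is hanging free on the sprung hook. I handed the job in at about 22 s of the 72 s allowed.

- **Leg:** I swung it with closed fingers until the push force rose to about 7 N at the expected place. It measured 1.57 rad just after and 1.557 at the last check, a difference within the measurement error.
- **Hanging:** I gripped the caddy by its handle board, passed the slot over the hook tip, and lowered in 2–3 mm steps. The wrist load fell from about 6.7 N to under 1 N before I opened the fingers, so the hook did not bang down.
- **Last checks:**
  - The caddy sits at the hook seat with its underside about 65 mm up, so the hook has dipped about 25 mm.
  - Images about 0.4 s apart differed by no more than camera noise.
  - The stand stayed on its original outline.
- **What disagreed:**
  - Successive fits put the caddy's yaw anywhere from -0.05 to -0.02 rad. The fit is weak in yaw from the side view alone, but a very slow twist cannot be ruled out.
  - The funnel and carton readings shifted by 6 to 7 mm and the jar's by about 10 mm. The arm stayed clear of all three throughout, so I put this down to mask noise and a changed view past the arm.

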